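# Clamp a new end block onto a bumper-table rail

## Task

Stand the maple end block on the glue-up board against the free end of the rail piece, square to it and flush with its sides, and let go of it. Then, without pushing the moving jaw by hand, pump the clamp's orange trigger until the jaw's rubber pad presses the block firmly onto the rail: squashed by a few millimetres, but not beyond half its thickness, or the wood is crushed. Finish while still holding, with the trigger kept squeezed in the gripper and the pad pressing on the block, and leave the other things on the bench where they are.

Things in the scene. Friction and masses are not known exactly. Their poses are not given: they have to be found in the camera images.
- jig: plywood glue-up board 425 x 166 x 12 mm, screwed down, with a one-hand bar clamp lying on its side, all under 65 mm high. Origin on the bench. x: along the steel bar, handle to moving jaw; y: from jaws and handle to the bar (y 72 mm); z up. Black handle: x -152 to -131, y -48 to 54, 24 to 52 mm above the bench. Fixed jaw's pad face at x -34: it backs the rail piece
- grip (a point): TCP place for pumping, fingers down and closing along jig x: jig x -134, y 0, 40 mm above the bench. The handle's back face is 17 mm off towards -x; the trigger's front face 36 mm off towards +x at rest, 17 mm squeezed; the fixed jaw 70 mm off. A gripper 80 mm open just clears all and pumps, standing still, by closing and opening
- trigger (a joint): the clamp's trigger, rad: 0 at rest (sprung out), 0.2 fully squeezed towards the handle, against a stop. Handle and trigger together measure 53 mm at rest, 35 mm squeezed. It takes 4 to 7 N at the grip for its spring plus about 0.4 N per newton on the pad; 20 to 40 N of grip is ample
- trigger_blade: the orange trigger itself in front of the handle, 78 x 13 x 20 mm. Origin at its pivot, at jig x = -112, y = +92 mm, 38 mm above the bench; the blade reaches 45 to 123 mm from there, and the grip lies at 92 mm
- clamp_bar (a joint): how far bar and moving jaw are drawn in, m: 0 fully open, grows as the jaw closes on the work; starts at 0.018 to 0.032. A full squeeze draws it up to 6 mm. When the trigger is let go a ratchet with 3 mm teeth holds it: each full pump gains about 6 mm while the jaw runs free, 3 mm once it presses. It never opens by itself
- moving_jaw: black jaw on the far (+x) end of the bar, 26 x 116 x 26 mm, with the orange rubber pad on its inner face. Origin: the jig's origin shifted along jig -x by the value of clamp_bar. Not to be pushed by the robot
- pad_face (a point): centre of the moving pad's pressing face (42 x 36 mm), 38 mm above the bench, facing jig -x; when clamp_bar is 0 and the pad is free it lies at jig x = +196 mm
- jaw_pad (a joint): how far the moving jaw's rubber pad (16 mm thick) is squashed, m: 0 free, up to 0.014. It yields 1 mm for every 3 N; over 30 N (10 mm) crushes the wood. When the trigger is let go it may recover 2 to 3 mm
- rail_piece: end of a table rail lying on the board along jig x: brown wood, black top, 150 (x) x 50 (y) x 50 (z) mm, with a teal cushion on its -y side, 16 mm proud, that stops 30 mm short of both ends. Origin at the centre of its underside, 12 mm above the bench. Loose, 0.34 kg, 1 to 4 mm from the fixed jaw's pad at the start
- rail_end (a point): centre of the lower edge of the rail piece's free end face (rail x = +75 mm), 12 mm above the bench. The free room from here to the moving pad is 44 to 61 mm at the start
- end_block: pale maple block 30 (x) x 50 (y) x 50 (z) mm, two dark pilot holes in its top, 0.055 kg, upright on the bench. Origin at the centre of its underside. Its place: on the board, origin 15 mm (plus at most a few) beyond rail_end along rail x, its x along rail x, either way round. Grip it across its 50 mm width (y)
- glue_bottle: yellow glue bottle, 56 mm across, 160 mm tall, a bystander, origin under its centre
- screwdriver: red-handled screwdriver, 200 mm long, a bystander lying on the bench
- mallet: rubber mallet, 260 mm long, a bystander lying on the bench
- corner_cap: chromed corner cap of the table, 70 x 70 x 51 mm, a bystander, origin under its centre
- chalk: blue cue chalk cube, 22 mm, a bystander, origin under its centre
- bumper: red round bumper, 60 mm across, 36 mm tall, a bystander, origin under its centre
There are look-alikes about, which are no part of the job. There is more than one size of the rail_piece; the one meant has the size given above.

How it is judged:
On the way, in this order (a step that is already met when the one before it is completed fails the run):
1. the end block stands on the board against the rail's end (within 10 mm), square and flush, let go (y of end_block in the frame of rail_piece between -0.005 and 0.005 m and z of end_block in the frame of rail_piece between -0.003 and 0.003 m and angle between the x axis of end_block and the x axis of rail_piece, either way round below 0.08 rad and angle between end_block's own z axis and vertical below 0.06 rad and x of end_block in the frame of rail_piece between 0.086 and 0.1 m and contact force between the fingers and end_block below 0.3 N and linear speed of end_block below 0.02 m/s), for 0.2 s.
2. the pumped jaw's pad touches the block while the gripper squeezes the trigger (contact force between end_block and moving_jaw above 2 N and contact force between the fingers and trigger_blade above 2 N and value of joint trigger above 0.03 rad), for 0.1 s.
At the end, for the whole second after the job is handed in: Fingers keep the trigger squeezed (over 2 N, over 0.05 rad); the pad presses the block with 5 to 30 N and the block the rail with over 5 N; block closed up to the rail, flush within 5 mm, square within 0.08 rad, flat on the board, untouched by the fingers (y of end_block in the frame of rail_piece between -0.005 and 0.005 m and z of end_block in the frame of rail_piece between -0.003 and 0.003 m and angle between the x axis of end_block and the x axis of rail_piece, either way round below 0.08 rad and angle between end_block's own z axis and vertical below 0.06 rad and x of end_block in the frame of rail_piece between 0.086 and 0.093 m and contact force between end_block and moving_jaw between 5 and 30 N and contact force between end_block and rail_piece above 5 N and contact force between the fingers and trigger_blade above 2 N and value of joint trigger above 0.05 rad and contact force between the fingers and end_block below 0.3 N); the arm keeps its last pose, push and grip.
It fails at once if the block is crushed: the pad presses it with more than 30 N (contact force between end_block and moving_jaw above 30 N).
It fails at once if the robot pushes the moving jaw or its pad (more than 4 N) (contact force between any of the fingers, the arm and moving_jaw above 4 N).
It fails at once if a bystander is moved by more than 30 mm (distance of any of glue_bottle, screwdriver, mallet, corner_cap, chalk, bumper from where it was at the start of the episode above 0.03 m).
It also fails if it takes over 54 s, if anything falls off the work surface, if the arm or the gripper's body presses on something with over 40 N, if the wrist force passes 120 N, or if a joint passes its speed limit or range.

## Robot

A 7-joint arm with a two-finger parallel gripper is mounted at the origin on the work surface. World frame = base frame: x ahead of the robot, y to its left, z up, the work surface at z = 0. Lengths are in m, angles in rad, forces in N, time in s.
With the tool pointing down it reaches from about 0.4 to 0.85 m from the base axis. Payload 10.4 kg.
Tool frame: the origin (TCP) lies between the finger pads, 19 mm behind the fingertips; this is the grasp point; z points along the fingers, y is the line along which they close (so a half turn about z gives the same grasp; the last joint's range is limited). The gripper opens to 87 mm and grips with 3 to 60 N. Pads are 19 mm wide; open, the fingers measure 117 mm over their backs; the gripper's body (75 mm by 190 mm) begins 51 mm behind the grasp point.
Start: joints at [-1.172, 0.332, -0.065, 1.46, 0.022, 1.35, -0.088], TCP at [0.256, 0.57, 0.241] pointing down, gripper open.
Joint ranges: [-2.6, 2.6], [-0.5, 2.12], [-1.47, 1.34], [0.16, 2.42], [-1.27, 4.41], [0.06, 2.06], [-2.6, 2.6]. Speed limits (rad/s): [2.22, 2.22, 2.79, 2.79, 3.14, 3.14, 3.14].

## Interface

Orientations are given as a unit quaternion [x, y, z, w].
In Python, from bench import * gives the robot as it stands.
- The arm moves only by the tool play_rows, never from a script. Its argument "increments" is text: rows parted by semicolons, each of 7 numbers parted by spaces: the turn, a rotation vector about the tool's x, y, z in rad, then the shift along the tool's x, y, z in m, then the opening, from 0 (shut) to 1 (fully open). A call has 1 to 8 rows; each row is the pose to reach, as a shift and turn from the pose commanded when the call began, along the tool's axes at that moment; what a row does not reach only later rows make up. A row lasts 1/10 s, in which the tool goes at most 50 mm and 8.59 degrees, less where a joint would pass 70% of its speed; a pose out of reach is approached as far as the arm can. A call with a gripper value outside its range is refused whole. The fingers move at their own pace and stop on an object; "grip_force" is the grip in N (left out, the last holds). Time passes only in rows, so rows that repeat a pose let the fingers close. It gives the time, the measured TCP pose, the force, the opening and the grip force at its end, in the units of the state.
- read_state(): the state, without advancing time (a new reading comes with each control period).
- camera(name): name is "scene" or "top" or "wrist"; returns a dict with "color" (400x640x3 uint8, red, green, blue), "fx", "fy", "cx", "cy" (pixels), "k1" (the pictures are not rectified: a ray, as slopes to the right and down, at radius r is drawn at 1 + k1 r^2 times it, then the intrinsics apply), "camera_from_world" (4x4, takes a point from world to camera coordinates); the wrist camera has in their place "mount" (4x4, takes a point from camera to tool coordinates, whose origin is the TCP and whose axes are the flange's). Camera axes: x right, y down, z forward; pixel columns grow to the right and rows downward; lengths in m; the calibration is good to about 2 mm. A picture is of the moment at which its call begins: read the wrist's pose just before it. There is no depth.
- close_job(): hands the job in; it is judged then, once.
The state is a dict: "time": time; "joint_positions": joint angles; "joint_vel": joint speeds; "joint_torque": joint torques, N m; "ee_pos": TCP position; "eef_rot": TCP orientation; "ft_force": force on the tool from outside, world axes, zero at the start; "torque": the same for the moment, N m; "width": finger opening in m; "grip_force": force on a finger pad.
Only numpy, scipy, OpenCV 4.12 (cv2) and the standard library are available. Lean on these libraries where they do the work, as an engineer would, in place of code of your own. Each camera call takes 0.05 s, during which the arm holds its last target. There are 200 camera calls.

## Working session

There is one attempt and no reset: what is moved stays moved. The work goes in short steps, Python scripts to look and compute and a tool call to move; the robot and the scene stay as the last step left them, time stands still between calls to the robot, and variables do not carry over. Pictures are saved under pics/ and viewed, at most 10 in all, crops included, and the job is handed in when it is done.

Besides the shell and the picture viewer there is one more tool, called by a JSON object that holds its "op" and its "data", one argument or row to a line. play_rows: Moves the arm, as the interface text tells. Its arguments: {"type":"object","properties":{"increments":{"type":"string"},"grip_force":{"type":"number"}},"required":["increments"]}

```bash
mkdir -p pics; ls
python3 - <<'E'
from bench import *
import cv2,pickle
s=read_state();print(s)
for n in("scene","top"):
    c=camera(n);pickle.dump(c,open(f"pics/{n}.pkl","wb"));cv2.imwrite(f"pics/{n}0.png",c["color"][:,:,::-1]);print({k:v for k,v in c.items() if k!="color"})
E
```

```text
pics
{'time': 0.0, 'joint_positions': array([-1.17157968,  0.33288863, -0.06470022,  1.46094844,  0.02160493,
        1.34989339, -0.08852108]), 'joint_vel': array([-1.33802725e-03, -1.95841930e-03,  6.57749782e-05, -1.45372488e-03,
        2.64242279e-04,  1.17115812e-03,  4.62059626e-04]), 'joint_torque': array([ 5.81832810e-04, -6.23266554e+01,  2.49260617e-02, -3.89890552e+01,
       -6.13062666e-02,  4.00004780e-02,  1.39348431e-04]), 'ee_pos': array([0.25574374, 0.56988296, 0.24044005]), 'eef_rot': array([ 2.09347467e-01,  9.77841050e-01, -7.11686106e-04, -1.15847913e-04]), 'ft_force': array([ 0.09852977,  0.19442715, -0.18930028]), 'torque': array([-0.00311171,  0.01207437,  0.0144114 ]), 'grip_force': 0.0, 'width': 0.08693145601200222}
{'fx': 366.33859291452245, 'fy': 366.33859291452245, 'cx': 316.15854707205716, 'cy': 197.36996356575438, 'k1': -0.07398291470870368, 'camera_from_world': array([[-0.6027256 ,  0.79790849,  0.00799311,  0.29439852],
       [ 0.66339599,  0.50663359, -0.55066157, -0.3333205 ],
       [-0.44342712, -0.32659523, -0.83469033,  1.71516646],
       [ 0.        ,  0.        ,  0.        ,  1.        ]])}
{'fx': 493.82971898257296, 'fy': 493.82971898257296, 'cx': 317.9175536704846, 'cy': 202.8139849714776, 'k1': 0.041032404865558945, 'camera_from_world': array([[ 0.01461951, -0.99985609,  0.00860685,  0.006449  ],
       [-0.98438718, -0.01590231, -0.17529689,  0.53049758],
       [ 0.17540853, -0.00590972, -0.98447799,  1.5601251 ],
       [ 0.        ,  0.        ,  0.        ,  1.        ]])}
```

View pics/top0.png

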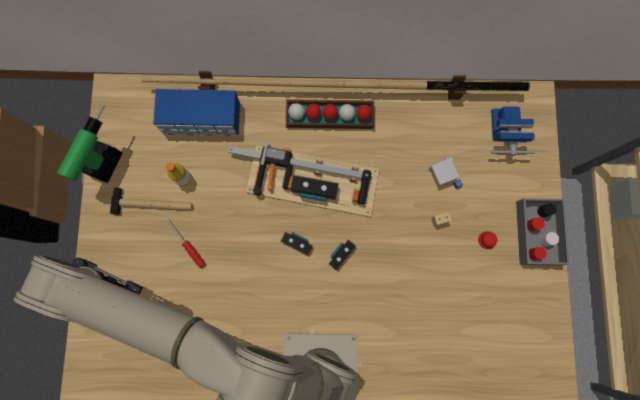

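View pics/scene0.png

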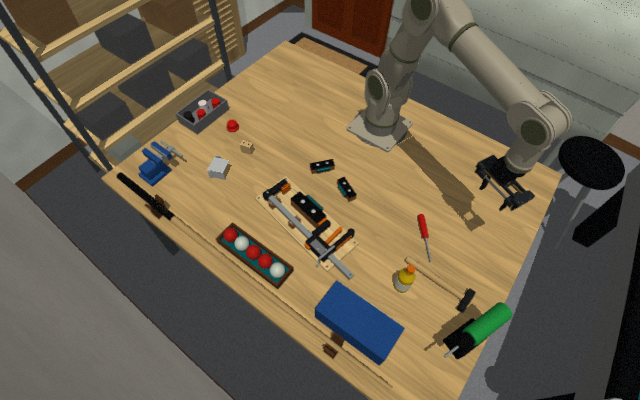

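The top view shows the jig around (313,180), with the handle at the left and the moving jaw at (362,190). The maple block is at (442,220), and the cap and chalk are next to it at (445,172) and (458,184). I'll enlarge both areas.

Run:
```python
import cv2
a=cv2.imread("pics/top0.png")
cv2.imwrite("pics/c1.png",cv2.resize(a[138:222,222:386],(800,410),interpolation=cv2.INTER_CUBIC))
cv2.imwrite("pics/c2.png",cv2.resize(a[150:240,420:500],(640,720),interpolation=cv2.INTER_CUBIC)[160:720])
```

```text
(no output)
```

View pics/c1.png

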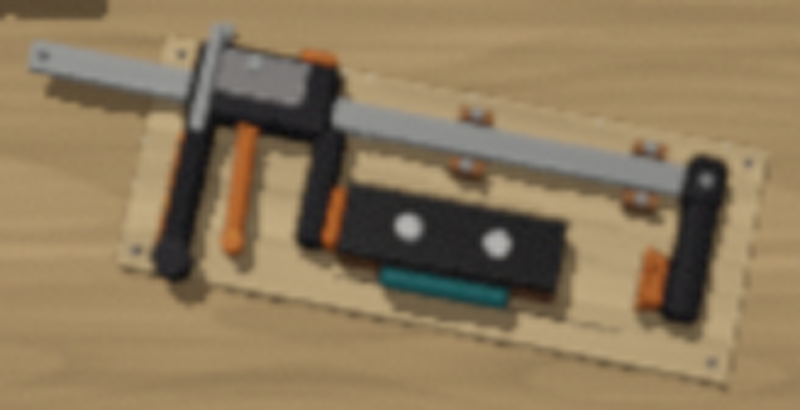

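View pics/c2.png

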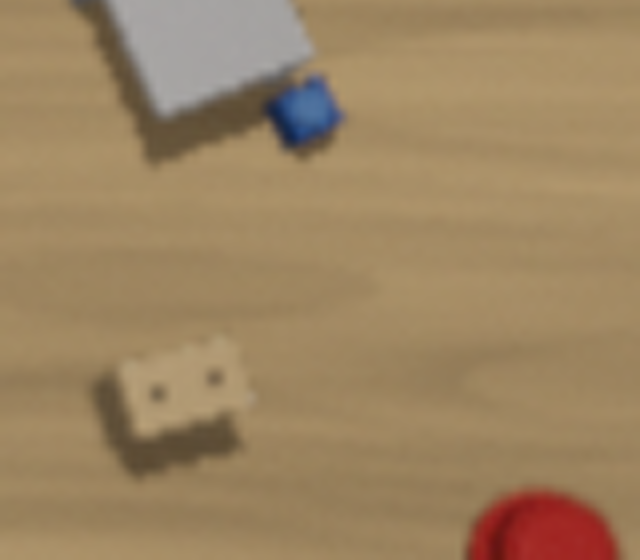

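The crops show the rail's free-end top corners near (567,222) and (552,290) in c1. The board corners are at (165,38), (768,152), (728,384) and (120,265), and the block's holes are at (157,392) and (215,377) in c2.

```bash
cat > h.py <<'E'
import numpy as np, cv2, pickle
from scipy.spatial.transform import Rotation as R
def unproj(c,uv,z,T=None):
    """pixels -> world points on plane z; T = world_from_camera"""
    T=np.linalg.inv(c["camera_from_world"]) if T is None else T
    K=np.array([[c["fx"],0,c["cx"]],[0,c["fy"],c["cy"]],[0,0,1]])
    p=cv2.undistortPoints(np.float64(uv).reshape(-1,1,2),K,np.array([c["k1"],0,0,0])).reshape(-1,2)
    d=np.c_[p,np.ones(len(p))]@T[:3,:3].T; o=T[:3,3]
    z=np.broadcast_to(z,len(p))
    return o+d*((z-o[2])/d[:,2])[:,None]
def proj(c,P,T=None):
    T=np.linalg.inv(c["camera_from_world"]) if T is None else T
    K=np.array([[c["fx"],0,c["cx"]],[0,c["fy"],c["cy"]],[0,0,1]])
    W=np.linalg.inv(T)
    return cv2.projectPoints(np.float64(P),cv2.Rodrigues(W[:3,:3])[0],W[:3,3],K,np.array([c["k1"],0,0,0]))[0].reshape(-1,2)
def wristT(s,c):
    T=np.eye(4);T[:3,:3]=R.from_quat(s["eef_rot"]).as_matrix();T[:3,3]=s["ee_pos"]
    return T@np.array(c["mount"])
E
python3 - <<'E'
from h import *
c=pickle.load(open("pics/top.pkl","rb"))
f1=lambda p:(np.array(p)+.5)/4.878-.5+[222,138]
f2=lambda p:(np.array(p)+.5)/8-.5+[420,170]
b=unproj(c,f1([(165,38),(768,152),(728,384),(120,265)]),.012)[:,:2];print(b,np.linalg.norm(np.diff(b,axis=0),axis=1))
e=unproj(c,f1([(165,38),(768,152)]),.012);d=b[1]-b[0]+b[2]-b[3];print("jig yaw",np.degrees(np.arctan2(d[1],d[0])),"centre",b.mean(0))
r=unproj(c,f1([(347,185),(567,222),(552,290),(335,255)]),.062)[:,:2];print(r,np.linalg.norm(np.diff(r,axis=0),axis=1));d=r[1]-r[0]+r[2]-r[3];print(np.degrees(np.arctan2(d[1],d[0])))
h=unproj(c,f2([(157,392),(215,377),(118,360),(240,335),(255,400),(145,437)]),.05)[:,:2];print(h,h[:2].mean(0),h[2:].mean(0));d=h[1]-h[0];print(np.degrees(np.arctan2(d[1],d[0])))
print("pads",unproj(c,f1([(333,187),(325,245),(640,248),(640,307),(172,270),(233,250)]),[.056,.056,.056,.056,.052,.048]))
print(unproj(c,f2([(305,110),(540,540),(160,118),(315,50)]),[.022,.036,.051,.051]))
E
```

```text
[[ 0.7307062   0.22898455]
 [ 0.65634141 -0.18975057]
 [ 0.49394418 -0.16149105]
 [ 0.56951699  0.25384172]] [0.42528723 0.16483768 0.42215229]
jig yaw -100.19102393678313 centre [0.6126272  0.03289616]
[[ 0.61644951  0.09790909]
 [ 0.59363959 -0.04902268]
 [ 0.54741286 -0.03943933]
 [ 0.56870166  0.10474949]] [0.14869176 0.04720965 0.14575194]
-98.61363550413573
[[ 0.48446325 -0.3775611 ]
 [ 0.49096872 -0.40108426]
 [ 0.49727242 -0.36222106]
 [ 0.50831354 -0.41170145]
 [ 0.48185534 -0.41686261]
 [ 0.46607195 -0.37220878]] [ 0.48771599 -0.38932268] [ 0.48837832 -0.39074848]
-74.5408844662233
pads [[ 0.61632815  0.10752131  0.056     ]
 [ 0.57661584  0.11188134  0.056     ]
 [ 0.57801911 -0.09812845  0.056     ]
 [ 0.53801481 -0.09822157  0.056     ]
 [ 0.55875301  0.213487    0.052     ]
 [ 0.57384706  0.17373734  0.048     ]]
[[ 0.60813781 -0.44936807  0.022     ]
 [ 0.42873653 -0.53340718  0.036     ]
 [ 0.59738136 -0.38173155  0.051     ]
 [ 0.62684297 -0.44575015  0.051     ]]
```

```bash
cat >> h.py <<'E'
def row(s,p,yaw,w):
    """row to reach world p with tool down and tool y at yaw (deg), from state s"""
    R0=R.from_quat(s["eef_rot"]);a=np.radians(yaw)
    y=np.array([np.cos(a),np.sin(a),0]);z=np.array([0,0,-1.])
    R1=R.from_matrix(np.c_[np.cross(y,z),y,z])
    v=(R0.inv()*R1).as_rotvec();t=R0.inv().apply(np.array(p)-s["ee_pos"])
    return " ".join(f"{x:.4f}" for x in [*v,*t,w])
E
python3 - <<'E'
from h import *
from bench import *
s=read_state()
print(row(s,[.5,.35,.26],20,1));print(row(s,[.6,.1,.26],-20,1));print(row(s,[.42,-.37,.25],-74.5,1))
E
```

```text
-0.0012 0.0006 0.8000 -0.3129 -0.1007 -0.0193 1.0000
-0.0010 0.0010 1.4981 -0.5065 -0.2879 -0.0191 1.0000
-0.0005 0.0016 2.4493 -0.5346 -0.7903 -0.0084 1.0000
```

{"op": "play_rows", "data": {
  "increments": "0 0 0.8 -0.313 -0.101 -0.02 1;0 0 0.8 -0.313 -0.101 -0.02 1;0 0 0.8 -0.313 -0.101 -0.02 1;0 0 0.8 -0.313 -0.101 -0.02 1;0 0 0.8 -0.313 -0.101 -0.02 1;0 0 1.5 -0.506 -0.288 -0.02 1;0 0 1.5 -0.506 -0.288 -0.02 1;0 0 1.5 -0.506 -0.288 -0.02 1"
}}

```text
time: 0.9
ee_pos: [0.5112, 0.2682, 0.2583]
eef_rot: [0.727, 0.687, -0.0, -0.0]
ft_force: [1.3, -0.1, 0.3]
width: 0.087
grip_force: 0.0
```

Run:
```python
from h import *
from bench import *
s=read_state();print(s["ee_pos"],s["joint_positions"])
print(row(s,[.6,.0,.26],-40,1));print(row(s,[.42,-.37,.25],-74.5,1))
```

```text
[0.51124874 0.26820929 0.25829513] [-0.81325944  0.21672721  0.29530102  1.58228423 -0.06426355  1.35252445
 -0.56772515]
-0.0003 0.0002 0.6409 -0.2627 0.1039 -0.0017 1.0000
-0.0003 0.0004 1.2431 -0.6424 -0.0546 0.0084 1.0000
```

{"op": "play_rows", "data": {
  "increments": "0 0 0.64 -0.263 0.104 0 1;0 0 0.64 -0.263 0.104 0 1;0 0 0.64 -0.263 0.104 0 1;0 0 0.64 -0.263 0.104 0 1;0 0 0.64 -0.263 0.104 0 1;0 0 1.24 -0.642 -0.055 0.008 1;0 0 1.24 -0.642 -0.055 0.008 1;0 0 1.24 -0.642 -0.055 0.008 1"
}}

```text
time: 1.7
ee_pos: [0.5317, -0.1069, 0.2553]
eef_rot: [0.978, 0.21, -0.0, -0.0]
ft_force: [0.3, -1.2, 0.4]
width: 0.0869
grip_force: 0.0
```

Run:
```python
from h import *
from bench import *
s=read_state();print(s["ee_pos"],s["joint_positions"])
print(row(s,[.45,-.38,.25],-74.5,1))
```

```text
[ 0.53173028 -0.10692392  0.25527078] [-0.46989636  0.14939456  0.65270466  1.69067593 -0.09300609  1.33363669
 -0.94803921]
-0.0003 0.0007 0.1528 -0.1867 0.2154 0.0053 1.0000
```

{"op": "play_rows", "data": {
  "increments": "0 0 0.153 -0.187 0.215 0.005 1;0 0 0.153 -0.187 0.215 0.005 1;0 0 0.153 -0.187 0.215 0.005 1;0 0 0.153 -0.187 0.215 0.005 1;0 0 0.153 -0.187 0.215 0.005 1;0 0 0.153 -0.187 0.215 0.005 1;0 0 0.153 -0.187 0.215 0.005 1;0 0 0.153 -0.187 0.215 0.005 1"
}}

```text
time: 2.5
ee_pos: [0.4518, -0.379, 0.2503]
eef_rot: [0.991, 0.137, -0.0, -0.0]
ft_force: [1.0, 0.3, -0.1]
width: 0.0867
grip_force: 0.0
```

Run:
```python
from h import *
from bench import *
s=read_state();print(s["ee_pos"],s["joint_positions"])
c=camera("wrist");T=wristT(s,c);pickle.dump((s,c),open("pics/w1.pkl","wb"))
cv2.imwrite("pics/w1.png",c["color"][:,:,::-1])
print(proj(c,[[.4877,-.3893,.05],[.608,-.449,.022]],T),T[:3,3])
```

```text
[ 0.45182843 -0.37899215  0.25027772] [-0.04919316  0.31385673  0.83444869  1.5819771  -0.23604823  1.35192792
 -0.48328595]
[[332.59545009 149.41593623]
 [411.74748866  58.77766063]] [ 0.52381928 -0.35975172  0.39486123]
```

View pics/w1.png

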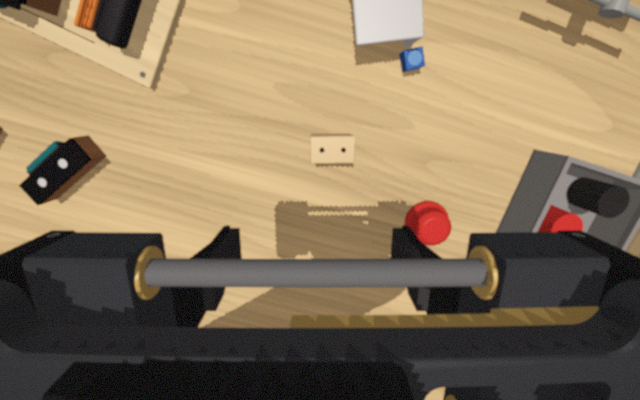

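The wrist view has the block's holes at (322,150) and (344,150), which matches the prediction of (332.6,149.4). The block is already parallel to the gripper.

Run:
```python
from h import *
s,c=pickle.load(open("pics/w1.pkl","rb"));T=wristT(s,c)
h=unproj(c,[(322,150),(344,150)],.05,T);d=h[1]-h[0];print(h,h.mean(0),np.degrees(np.arctan2(d[1],d[0])))
p=.5*(h.mean(0)+[.4877,-.3893,.05])
for z in(.12,.03):print(row(s,[p[0],p[1],z],-74.5,1))
```

```text
[[ 0.48383683 -0.37801559  0.05      ]
 [ 0.49055912 -0.40183657  0.05      ]] [ 0.48719797 -0.38992608  0.05      ] -74.24092683293942
-0.0005 0.0009 0.0043 0.0315 0.0200 0.1302 1.0000
-0.0005 0.0009 0.0043 0.0316 0.0200 0.2202 1.0000
```

{"op": "play_rows", "data": {
  "increments": "0 0 0.004 0.0315 0.02 0.13 1;0 0 0.004 0.0315 0.02 0.13 1;0 0 0.004 0.0315 0.02 0.13 1;0 0 0.004 0.0315 0.02 0.22 1;0 0 0.004 0.0315 0.02 0.22 1;0 0 0.004 0.0315 0.02 0.22 1;0 0 0.004 0.0315 0.02 0.22 1;0 0 0.004 0.0315 0.02 0.22 1"
}}

```text
time: 3.35
ee_pos: [0.4899, -0.3895, 0.0335]
eef_rot: [0.991, 0.136, 0.001, 0.001]
ft_force: [0.0, -0.5, 0.6]
width: 0.0872
grip_force: 0.0
```

{"op": "play_rows", "data": {
  "increments": "0 0 0 0 0 0 0;0 0 0 0 0 0 0;0 0 0 0 0 0 0;0 0 0 0 0 0 0;0 0 0 0 0 0 0;0 0 0 0 0 0 0",
  "grip_force": 15
}}

```text
time: 3.95
ee_pos: [0.4883, -0.389, 0.0308]
eef_rot: [0.991, 0.136, 0.0, -0.0]
ft_force: [-0.7, 0.2, 1.3]
width: 0.05
grip_force: 15.0
```

Run:
```python
from h import *
from bench import *
s=read_state()
print(row(s,[.488,-.389,.2],-74.5,0));print(row(s,[.5677,-.066,.2],-9,0))
```

```text
-0.0001 -0.0000 0.0023 -0.0002 -0.0001 -0.1692 0.0000
-0.0001 -0.0001 -1.1409 0.1635 -0.2897 -0.1692 0.0000
```

{"op": "play_rows", "data": {
  "increments": "0 0 0 0 0 -0.17 0;0 0 0 0 0 -0.17 0;0 0 0 0 0 -0.17 0;0 0 0 0 0 -0.17 0;0 0 -1.141 0.164 -0.29 -0.17 0;0 0 -1.141 0.164 -0.29 -0.17 0;0 0 -1.141 0.164 -0.29 -0.17 0;0 0 -1.141 0.164 -0.29 -0.17 0"
}}

```text
time: 4.75
ee_pos: [0.5362, -0.193, 0.2008]
eef_rot: [0.905, 0.425, 0.0, 0.0]
ft_force: [1.3, -0.4, -0.7]
width: 0.0501
grip_force: 15.0
```

Run:
```python
from h import *
from bench import *
s=read_state()
print(s["ee_pos"],row(s,[.5677,-.066,.2],-9,0))
```

```text
[ 0.53620823 -0.19295859  0.20084564] 0.0003 -0.0002 -0.5350 0.1178 -0.0568 0.0009 0.0000
```

{"op": "play_rows", "data": {
  "increments": "0 0 -0.52 0.11 -0.055 0 0;0 0 -0.52 0.11 -0.055 0 0;0 0 -0.52 0.11 -0.055 0 0;0 0 -0.52 0.11 -0.055 0 0;0 0 -0.52 0.11 -0.055 0 0;0 0 -0.52 0.11 -0.055 0 0;0 0 -0.52 0.11 -0.055 0 0;0 0 -0.52 0.11 -0.055 0 0"
}}

```text
time: 5.55
ee_pos: [0.5646, -0.076, 0.2008]
eef_rot: [0.768, 0.641, -0.0, 0.0]
ft_force: [-0.8, 0.9, -0.5]
width: 0.05
grip_force: 15.0
```

Run:
```python
from h import *
from bench import *
s=read_state();print(s["ee_pos"],s["joint_positions"])
c=camera("wrist");T=wristT(s,c);pickle.dump((s,c),open("pics/w2.pkl","wb"))
cv2.imwrite("pics/w2.png",cv2.resize(c["color"][:,:,::-1],(800,500),interpolation=cv2.INTER_CUBIC))
a=R.from_quat(s["eef_rot"]).as_matrix()[:,1];print(np.degrees(np.arctan2(a[1],a[0])))
```

```text
[ 0.56456719 -0.07598206  0.20075181] [-0.38706356  0.24957743  0.51824178  1.6921419  -0.1299443   1.23421697
 -0.01951885]
-10.336062490436944
```

View pics/w2.png

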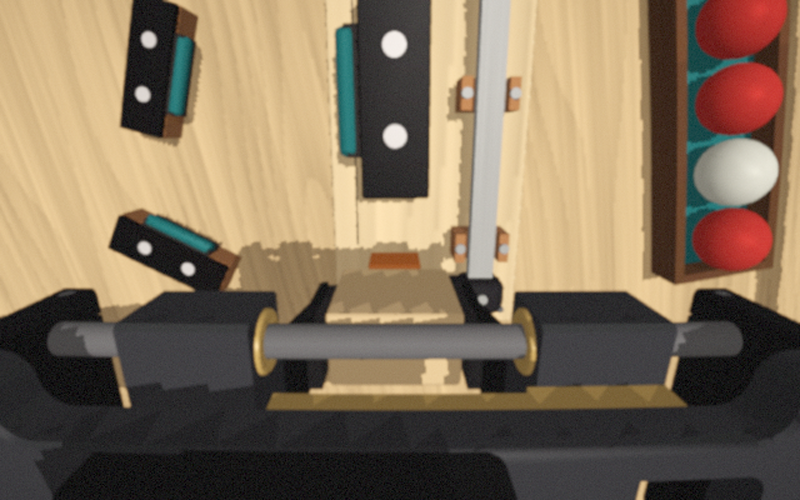

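The rail's free-end top corners are at (362,198) and (428,197) in the 1.25x view, the pad's top inner edge is at y≈253 from x=368 to 420, and the held block is lined up below.

Run:
```python
from h import *
s,c=pickle.load(open("pics/w2.pkl","rb"));T=wristT(s,c)
f=lambda p:(np.array(p)+.5)/1.25-.5
P=unproj(c,f([(362,198),(428,197),(430,60),(359.5,60),(368,254),(420,253),(394,44),(395,136)]),[.062]*4+[.056]*2+[.062]*2,T)
print(P.round(4))
ang=lambda d:np.degrees(np.arctan2(d[1],d[0]))
print(np.linalg.norm(P[1]-P[0]),ang(P[1]-P[0]),ang(P[0]-P[3]),ang(P[1]-P[2]),ang(P[7]-P[6]),P[:2].mean(0))
ct=pickle.load(open("pics/top.pkl","rb"))
g=lambda p:(np.array(p)+.5)/4.878-.5+[222,138]
print("studs top",unproj(ct,g([(408,227),(497,243)]),.062))
# held block top front edge
print("block",unproj(c,f([(333,275),(455,272)]),.22,T), s["ee_pos"])
```

```text
[[ 0.5469 -0.0421  0.062 ]
 [ 0.5954 -0.0502  0.062 ]
 [ 0.6117  0.0426  0.062 ]
 [ 0.5643  0.0513  0.062 ]
 [ 0.5419 -0.0873  0.056 ]
 [ 0.5825 -0.0939  0.056 ]
 [ 0.5893  0.0569  0.062 ]
 [ 0.5791 -0.0026  0.062 ]]
0.04914479553616424 -9.500108183782581 -100.54675138922491 -99.96641206291328 -99.71462008620654 [ 0.57116226 -0.04611044  0.062     ]
studs top [[ 0.58849515  0.05670583  0.062     ]
 [ 0.57860342 -0.00261458  0.062     ]]
block [[ 0.54911118 -0.04540748  0.22      ]
 [ 0.59110635 -0.05197105  0.22      ]] [ 0.56456719 -0.07598206  0.20075181]
```

Run:
```python
from h import *
from bench import *
s=read_state();print(s["ee_pos"])
print(row(s,[.5681,-.0652,.11],-9.7,0))
```

```text
[ 0.56460664 -0.07581491  0.2007727 ]
0.0000 -0.0000 -0.0105 0.0111 0.0015 0.0908 0.0000
```

{"op": "play_rows", "data": {
  "increments": "0 0 -0.0105 0.011 0.0015 0.09 0;0 0 -0.0105 0.011 0.0015 0.09 0;0 0 -0.0105 0.011 0.0015 0.09 0;0 0 -0.0105 0.011 0.0015 0.09 0;0 0 -0.0105 0.011 0.0015 0.09 0;0 0 -0.0105 0.011 0.0015 0.09 0"
}}

```text
time: 6.2
ee_pos: [0.5694, -0.0652, 0.113]
eef_rot: [0.764, 0.645, 0.001, 0.001]
ft_force: [0.2, -0.3, -0.5]
width: 0.0497
grip_force: 15.0
```

Run:
```python
from h import *
from bench import *
s=read_state();print(s["ee_pos"],s["joint_vel"].round(3))
print(row(s,[.5681,-.0652,.0433],-9.7,0))
```

```text
[ 0.5694085  -0.06519385  0.11304017] [-0.002  0.002 -0.005  0.01  -0.002 -0.005  0.003]
0.0034 -0.0009 0.0011 -0.0003 -0.0015 0.0697 0.0000
```

{"op": "play_rows", "data": {
  "increments": "0 0 0 0 0 0.03 0;0 0 0 0 0 0.045 0;0 0 0 0 0 0.06 0;0 0 0 0 0 0.06 0;0 0 0 0 0 0.064 0;0 0 0 0 0 0.064 0;0 0 0 0 0 0.064 0"
}}

```text
time: 6.9
ee_pos: [0.5686, -0.0647, 0.0474]
eef_rot: [0.764, 0.645, 0.0, 0.0]
ft_force: [-0.1, -0.3, -0.5]
width: 0.0499
grip_force: 15.0
```

Run:
```python
from h import *
from bench import *
s=read_state();print(s["ee_pos"],s["ft_force"])
c=camera("wrist");T=wristT(s,c);pickle.dump((s,c),open("pics/w3.pkl","wb"))
cv2.imwrite("pics/w3.png",cv2.resize(c["color"][100:300,160:480,::-1],(800,500),interpolation=cv2.INTER_CUBIC))
print(row(s,[.5681,-.0652,.0433],-9.7,0))
```

```text
[ 0.56857531 -0.06471914  0.04739364] [-0.07821279 -0.33171577 -0.50758115]
0.0009 -0.0003 0.0017 -0.0006 -0.0004 0.0041 0.0000
```

View pics/w3.png

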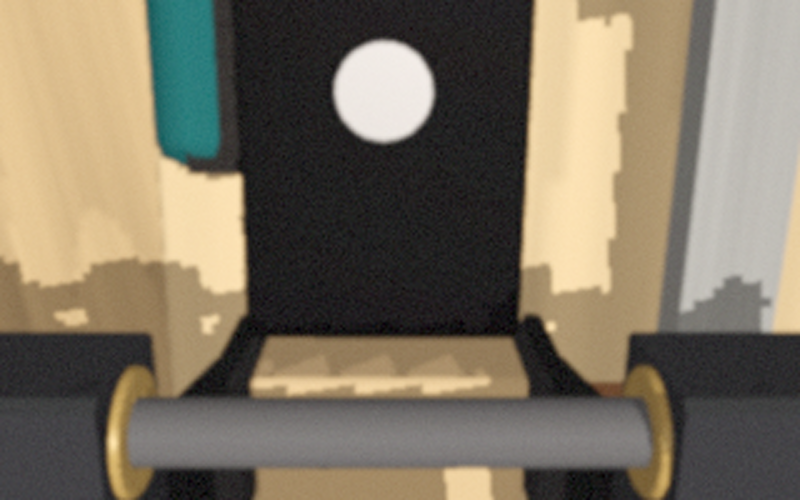

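The rail's end edge runs from (248,333) to (520,333). The block's front top edge runs from about (250,390) to (528,390) in the 2.5x crop.

Run:
```python
from h import *
s,c=pickle.load(open("pics/w3.pkl","rb"));T=wristT(s,c)
f=lambda p:(np.array(p)+.5)/2.5-.5+[160,100]
zb=s["ee_pos"][2]-.0308+.05
P=unproj(c,f([(248,333),(520,333),(250,390),(528,388),(384,91)]),[.062,.062,zb,zb,.062],T)
print(P.round(4))
a=np.radians(-9.7);X=np.array([np.sin(a),-np.cos(a)]);Y=np.array([np.cos(a),np.sin(a)])
print(np.c_[P[:,:2]@X,P[:,:2]@Y].round(4), (s["ee_pos"][:2]@X,s["ee_pos"][:2]@Y))
```

```text
[[ 0.547  -0.0415  0.062 ]
 [ 0.5961 -0.0499  0.062 ]
 [ 0.5461 -0.0507  0.0666]
 [ 0.5957 -0.0587  0.0666]
 [ 0.5789 -0.0027  0.062 ]]
[[-0.0512  0.5461]
 [-0.0513  0.5959]
 [-0.0421  0.5468]
 [-0.0425  0.5971]
 [-0.0949  0.5711]] (np.float64(-0.03200502575869462), np.float64(0.5713511466092482))
```

{"op": "play_rows", "data": {
  "increments": "0 0 0 0.0015 -0.0005 0 0;0 0 0 0.0015 -0.0005 0.002 0;0 0 0 0.0015 -0.0005 0.0036 0;0 0 0 0.0015 -0.0005 0.0036 0;0 0 0 0.0015 -0.0005 0.0036 0;0 0 0 0.0015 -0.0005 0.0036 0"
}}

```text
time: 7.55
ee_pos: [0.5679, -0.0632, 0.0432]
eef_rot: [0.764, 0.645, 0.0, 0.0]
ft_force: [0.1, -0.3, -0.4]
width: 0.0499
grip_force: 15.0
```

{"op": "play_rows", "data": {
  "increments": "0 0 0 0 0 0 0.65;0 0 0 0 0 0 0.75;0 0 0 0 0 0 0.75;0 0 0 0 0 0 0.75;0 0 0 0 0 0 0.75"
}}

```text
time: 8.05
ee_pos: [0.5679, -0.0631, 0.0432]
eef_rot: [0.764, 0.645, 0.0, -0.0]
ft_force: [0.4, 0.3, 0.1]
width: 0.0648
grip_force: 0.0
```

{"op": "play_rows", "data": {
  "increments": "0 0 0 0 0 -0.05 0.75;0 0 0 0 0 -0.1 0.75;0 0 0 0 0 -0.17 0.75;0 0 0 -0.05 0 -0.17 0.9;0 0 0 -0.05 0 -0.17 0.9;0 0 0 -0.05 0 -0.17 0.9;0 0 0 -0.05 0 -0.17 0.9"
}}

```text
time: 8.75
ee_pos: [0.5593, -0.1116, 0.2124]
eef_rot: [0.764, 0.646, -0.0, -0.001]
ft_force: [-0.5, 0.8, 0.1]
width: 0.0776
grip_force: 0.0
```

Run:
```python
from h import *
from bench import *
s=read_state();print(s["ee_pos"],s["ft_force"])
c=camera("wrist");T=wristT(s,c);pickle.dump((s,c),open("pics/w4.pkl","wb"))
u=proj(c,[.568,-.065,.062],T)[0];print(u)
x,y=int(max(0,u[0]-100)),int(max(0,u[1]-80));print(x,y)
cv2.imwrite("pics/w4.png",cv2.resize(c["color"][y:y+125,x:x+200,::-1],(800,500),interpolation=cv2.INTER_CUBIC))
```

```text
[ 0.55932273 -0.1115904   0.21235923] [-0.51174353  0.79199083  0.08003744]
[315.72893358 138.56461549]
215 58
```

View pics/w4.png

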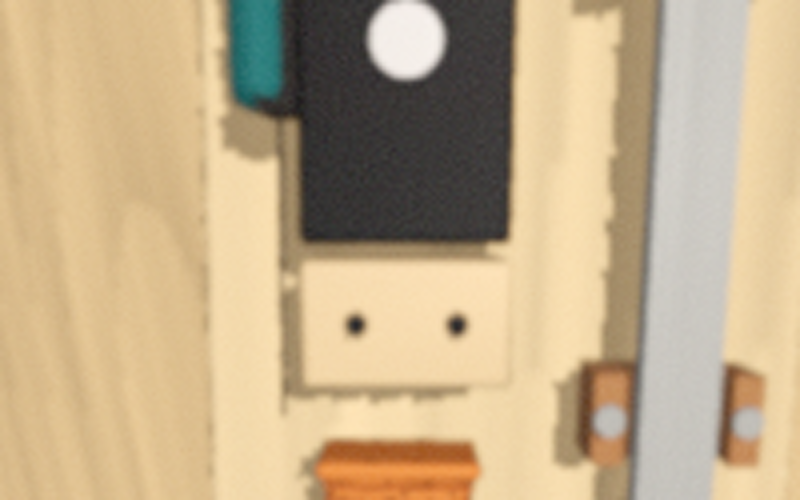

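The block stands flush and square with a gap of about 4 mm to the rail. The moving pad is about 13 mm beyond it. Next I'll move over to look at the handle.

Run:
```python
from h import *
from bench import *
s,c=pickle.load(open("pics/w4.pkl","rb"));T=wristT(s,c)
f=lambda p:(np.array(p)+.5)/4-.5+[215,58]
P=unproj(c,f([(303,241),(512,241),(302,262),(508,260),(302,386),(508,386),(356,325),(457,325),(320,445),(476,445)]),[.062]*8+[.056]*2,T)
a=np.radians(-9.7);X=np.array([np.sin(a),-np.cos(a)]);Y=np.array([np.cos(a),np.sin(a)])
print(np.c_[P[:,:2]@X,P[:,:2]@Y].round(4))
s=read_state();print(row(s,[.67,.19,.24],80.1,.92))
```

```text
[[-0.0508  0.547 ]
 [-0.0509  0.596 ]
 [-0.046   0.5467]
 [-0.0465  0.5952]
 [-0.0167  0.5461]
 [-0.0168  0.5959]
 [-0.0313  0.5593]
 [-0.0314  0.5834]
 [-0.0012  0.5498]
 [-0.0012  0.5887]]
-0.0011 -0.0015 -1.5642 0.3154 0.0593 -0.0279 0.9200
```

{"op": "play_rows", "data": {
  "increments": "0 0 -1.564 0.315 0.059 -0.028 0.92;0 0 -1.564 0.315 0.059 -0.028 0.92;0 0 -1.564 0.315 0.059 -0.028 0.92;0 0 -1.564 0.315 0.059 -0.028 0.92;0 0 -1.564 0.315 0.059 -0.028 0.92;0 0 -1.564 0.315 0.059 -0.028 0.92;0 0 -1.564 0.315 0.059 -0.028 0.92;0 0 -1.564 0.315 0.059 -0.028 0.92"
}}

```text
time: 9.6
ee_pos: [0.6694, 0.1951, 0.239]
eef_rot: [0.259, 0.966, 0.0, -0.002]
ft_force: [-0.7, -0.7, 0.2]
width: 0.08
grip_force: 0.0
```

Run:
```python
from h import *
from bench import *
s=read_state();print(s["joint_positions"],row(s,[.67,.19,.24],80.1,.92))
```

```text
[-0.5005977   0.49977878  0.22997041  1.25204216 -0.11349314  1.40425249
  0.76748546] 0.0006 -0.0033 -0.3517 -0.0031 -0.0041 -0.0010 0.9200
```

{"op": "play_rows", "data": {
  "increments": "0 0 -0.355 0 0 0 0.92;0 0 -0.355 0 0 0 0.92;0 0 -0.355 0 0 0 0.92;0 0 -0.355 0 0 0 0.92;0 0 -0.355 0 0 0 0.92"
}}

```text
time: 10.1
ee_pos: [0.6698, 0.1892, 0.2403]
eef_rot: [0.092, 0.996, -0.0, -0.001]
ft_force: [-0.1, -0.1, 0.7]
width: 0.0795
grip_force: 0.0
```

Run:
```python
from h import *
from bench import *
s=read_state();print(s["ee_pos"],R.from_quat(s["eef_rot"]).as_matrix()[:,1])
c=camera("wrist");T=wristT(s,c);pickle.dump((s,c),open("pics/w5.pkl","wb"))
u=proj(c,[.613,.2026,.04],T)[0];print(u)
x,y=int(max(0,u[0]-100)),int(max(0,u[1]-100));print(x,y)
cv2.imwrite("pics/w5.png",cv2.resize(c["color"][y:y+150,x:x+200,::-1],(800,600),interpolation=cv2.INTER_CUBIC))
```

```text
[0.66981581 0.18916756 0.2402825 ] [ 1.83246863e-01  9.83066917e-01 -1.55194055e-04]
[318.49547824 124.13230116]
218 24
```

View pics/w5.png

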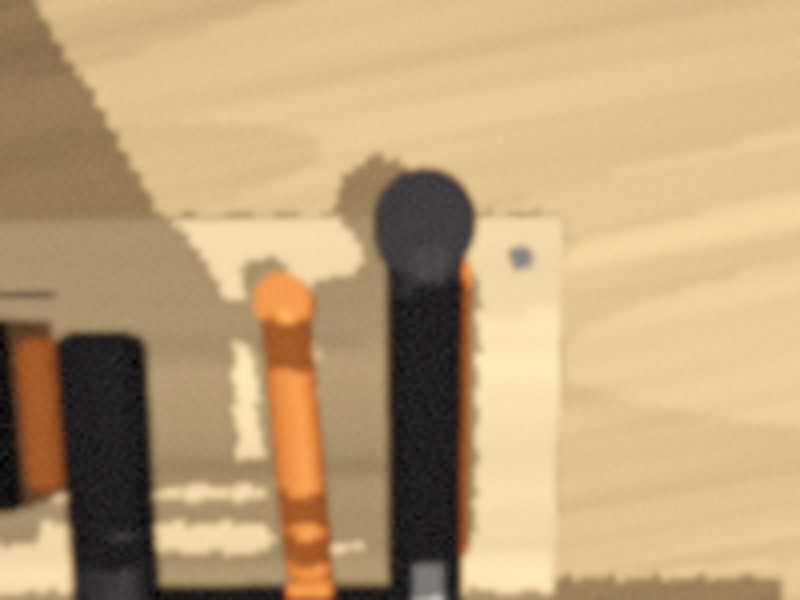

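The black handle spans x≈390–460 (orange backing to 470) with its knob top at y≈172. The trigger tip is near (283,272), and the fixed jaw's pad face is at x≈15 in this 4x crop.

Run:
```python
from h import *
s,c=pickle.load(open("pics/w5.pkl","rb"));T=wristT(s,c)
f=lambda p:(np.array(p)+.5)/4-.5+[218,24]
n=["knobtop","handleL300","handleR300","handleL500","handleR500","strip400","trigtip","trigL400","trigR400","jawpad","jawR","boardedge y","boardedge x"]
px=[(424,172),(390,300),(460,300),(392,500),(460,500),(470,400),(283,272),(271,400),(322,400),(15,400),(147,400),(500,216),(560,400)]
z=[.052,.052,.052,.052,.052,.04,.048,.048,.048,.056,.06,.012,.012]
P=unproj(c,f(px),z,T)
for yaw in(-9.9,):
    a=np.radians(yaw);X=np.array([np.sin(a),-np.cos(a)]);Y=np.array([np.cos(a),np.sin(a)])
    for k,q in zip(n,np.c_[P[:,:2]@X,P[:,:2]@Y].round(4)):print(k,q)
    print([.613*X[0]+.2026*X[1],.613*Y[0]+.2026*Y[1]], np.array([[0.5712,-0.0461]])@X)
    d=P[4]-P[2]+P[3]-P[1];print(np.degrees(np.arctan2(d[1],d[0])))
```

```text
knobtop [-0.3106  0.5113]
handleL300 [-0.3016  0.5425]
handleR300 [-0.3198  0.5427]
handleL500 [-0.3015  0.5945]
handleR500 [-0.3199  0.5947]
strip400 [-0.3233  0.5687]
trigtip [-0.2736  0.5349]
trigL400 [-0.2693  0.5677]
trigR400 [-0.283   0.5679]
jawpad [-0.2026  0.5663]
jawR [-0.2382  0.5668]
boardedge y [-0.3335  0.5182]
boardedge x [-0.3519  0.5702]
[np.float64(-0.3049756879502352), np.float64(0.5690391812162681)] [-0.05279236]
-9.903096320443625
```

Every jig feature agrees on an origin near X=-0.171, which puts the grip at about (0.611, 0.203). Descending there.

Run:
```python
from h import *
from bench import *
s=read_state()
for z in(.1,.04):print(row(s,[.611,.203,z],80.1,.92))
```

```text
-0.0002 -0.0010 -0.0116 0.0604 0.0031 0.1406 0.9200
-0.0002 -0.0010 -0.0116 0.0603 0.0031 0.2006 0.9200
```

{"op": "play_rows", "data": {
  "increments": "0 0 -0.011 0.06 0.003 0.05 0.92;0 0 -0.011 0.06 0.003 0.1 0.92;0 0 -0.011 0.06 0.003 0.13 0.92;0 0 -0.011 0.06 0.003 0.13 0.92;0 0 -0.011 0.06 0.003 0.13 0.92;0 0 -0.011 0.06 0.003 0.13 0.92"
}}

```text
time: 10.75
ee_pos: [0.614, 0.2024, 0.1143]
eef_rot: [0.087, 0.996, 0.001, 0.002]
ft_force: [-0.2, -0.1, -0.0]
width: 0.0799
grip_force: 0.0
```

Run:
```python
from h import *
from bench import *
s=read_state();print(s["ee_pos"],s["width"],row(s,[.611,.203,.04],80.1,.92))
```

```text
[0.61398345 0.20244063 0.1143246 ] 0.07992817506124192 0.0021 0.0038 -0.0006 0.0033 -0.0001 0.0743 0.9200
```

{"op": "play_rows", "data": {
  "increments": "0 0 0 0.001 0 0.03 0.92;0 0 0 0.001 0 0.05 0.92;0 0 0 0.001 0 0.07 0.92;0 0 0 0.001 0 0.07 0.92;0 0 0 0.001 0 0.07 0.92;0 0 0 0.001 0 0.07 0.92"
}}

```text
time: 11.35
ee_pos: [0.6124, 0.2028, 0.0436]
eef_rot: [0.086, 0.996, 0.001, 0.002]
ft_force: [-0.2, 0.3, 0.5]
width: 0.08
grip_force: 0.0
```

Run:
```python
from h import *
from bench import *
s=read_state();print(s["ee_pos"],s["width"],s["ft_force"])
c=camera("top");pickle.dump(c,open("pics/top2.pkl","wb"))
cv2.imwrite("pics/t2.png",cv2.resize(c["color"][138:222,222:386,::-1],(800,410),interpolation=cv2.INTER_CUBIC))
```

```text
[0.61243931 0.20278822 0.04364989] 0.07998235636649897 [-0.16282071  0.30335678  0.53523574]
```

View pics/t2.png

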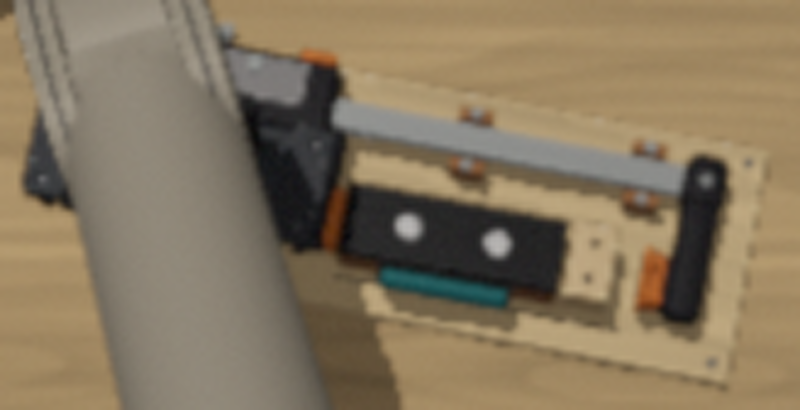

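The jaw pad at (655,278) and the block at (590,260) stay visible in the top view while the gripper pumps. I'll track the jaw numerically from here on, and start with a gentle squeeze.

{"op": "play_rows", "data": {
  "increments": "0 0 0 0 0 0 0.4;0 0 0 0 0 0 0.4;0 0 0 0 0 0 0.4;0 0 0 0 0 0 0.4;0 0 0 0 0 0 0.4;0 0 0 0 0 0 0.4",
  "grip_force": 9
}}

```text
time: 12.0
ee_pos: [0.6105, 0.2005, 0.0411]
eef_rot: [0.087, 0.996, -0.001, -0.001]
ft_force: [-2.9, -7.8, 4.6]
width: 0.0405
grip_force: 3.8
```

```bash
cat >> h.py <<'E'
def jaw():
    """mm the jaw, block and rail have moved along jig -x since t2, by sub-pixel template match in the top view"""
    from bench import camera,read_state
    s=read_state();c=camera("top");a=pickle.load(open("pics/top2.pkl","rb"))
    a0,a1=[cv2.resize(np.float32(cv2.cvtColor(q["color"],cv2.COLOR_RGB2GRAY)),None,fx=8,fy=8,interpolation=cv2.INTER_CUBIC) for q in(a,c)]
    d=np.array([np.sin(np.radians(9.9)),np.cos(np.radians(9.9))])
    ul=np.array([222,138])
    for n,(x0,y0,x1,y1),z in(("jaw",(665,150,725,325),.06),("block",(570,225,606,300),.062),("rail",(385,200,520,270),.062)):
        b=np.r_[(np.array([x0,y0])/4.878+ul)*8,(np.array([x1,y1])/4.878+ul)*8].astype(int);m=56
        r=cv2.matchTemplate(a1[b[1]-m:b[3]+m,b[0]-m:b[2]+m],a0[b[1]:b[3],b[0]:b[2]],cv2.TM_CCOEFF_NORMED)
        _,v,_,l=cv2.minMaxLoc(r)
        P=unproj(a,[b[:2]/8,(b[:2]+np.array(l)-m)/8],z);print(n,round(float((P[1]-P[0])[:2]@d)*1e3,1),"lat",round(float((P[1]-P[0])[:2]@[d[1],-d[0]])*1e3,1),round(v,2),end=" | ")
    j=np.r_[-d[0],-d[1],0]
    print("\nw",s["width"],"g",s["grip_force"],"ft along jig",s["ft_force"]@j,s["ee_pos"],s["time"])
E
python3 -c "
from h import *
jaw()"
```

```text
jaw 3.0 lat 0.3 0.99 | block 0.0 lat 0.0 1.0 | rail 0.0 lat 0.0 1.0 | 
w 0.040497583534192756 g 3.8122908817604184 ft along jig 8.166525001479966 [0.61053589 0.20052731 0.04111013] 12.0
```

{"op": "play_rows", "data": {
  "increments": "0 0 0 0 0 0 0.38;0 0 0 0 0 0 0.38;0 0 0 0 0 0 0.38"
}}

```text
time: 12.35
ee_pos: [0.6109, 0.2022, 0.0411]
eef_rot: [0.086, 0.996, -0.0, 0.0]
ft_force: [0.4, -3.8, -0.9]
width: 0.0351
grip_force: 8.9
```

```bash
python3 -c "
from h import *
jaw()"
```

```text
jaw 4.6 lat -0.0 0.99 | block 0.0 lat 0.0 1.0 | rail 0.0 lat 0.0 1.0 | 
w 0.03512843890404676 g 8.858183893316891 ft along jig 3.6252462810402104 [0.6108798  0.2022405  0.04105336] 12.35
```

{"op": "play_rows", "data": {
  "increments": "0 0 0 0 0 0 0.92;0 0 0 0 0 0 0.92;0 0 0 0 0 0 0.92;0 0 0 0 0 0 0.92;0 0 0 0 0 0 0.38;0 0 0 0 0 0 0.38;0 0 0 0 0 0 0.38;0 0 0 0 0 0 0.38"
}}

```text
time: 13.2
ee_pos: [0.6107, 0.2015, 0.0411]
eef_rot: [0.086, 0.996, -0.001, -0.0]
ft_force: [-2.6, -7.8, 2.6]
width: 0.0427
grip_force: 3.8
```

{"op": "play_rows", "data": {
  "increments": "0 0 0 0 0 0 0.38;0 0 0 0 0 0 0.38;0 0 0 0 0 0 0.38;0 0 0 0 0 0 0.38"
}}

```text
time: 13.6
ee_pos: [0.6108, 0.2022, 0.0411]
eef_rot: [0.086, 0.996, -0.0, 0.0]
ft_force: [0.8, -4.9, -1.0]
width: 0.0349
grip_force: 8.8
```

```bash
python3 -c "
from h import *
jaw()"
```

```text
jaw 7.8 lat -0.2 0.97 | block 0.0 lat 0.0 1.0 | rail 0.0 lat 0.0 1.0 | 
w 0.034891432072303954 g 8.772179101360962 ft along jig 4.6966105986133355 [0.61084659 0.20222525 0.04107848] 13.6
```

{"op": "play_rows", "data": {
  "increments": "0 0 0 0 0 0 0.92;0 0 0 0 0 0 0.92;0 0 0 0 0 0 0.92;0 0 0 0 0 0 0.92;0 0 0 0 0 0 0.92"
}}

```text
time: 14.15
ee_pos: [0.611, 0.2028, 0.0413]
eef_rot: [0.086, 0.996, 0.0, 0.0]
ft_force: [2.1, -4.0, -0.7]
width: 0.067
grip_force: 1.5
```

```bash
python3 -c "
from h import *
jaw()"
```

```text
jaw 7.8 lat -0.2 0.97 | block 0.0 lat 0.0 1.0 | rail 0.0 lat 0.0 1.0 | 
w 0.06702015727482824 g 1.4934446301776916 ft along jig 3.581550111112328 [0.61096896 0.2027849  0.04128042] 14.15
```

{"op": "play_rows", "data": {
  "increments": "0 0 0 0 0 0 0.38;0 0 0 0 0 0 0.38;0 0 0 0 0 0 0.38;0 0 0 0 0 0 0.38;0 0 0 0 0 0 0.38;0 0 0 0 0 0 0.38;0 0 0 0 0 0 0.38;0 0 0 0 0 0 0.38"
}}

```text
time: 15.0
ee_pos: [0.6103, 0.2024, 0.041]
eef_rot: [0.086, 0.996, -0.0, -0.001]
ft_force: [-1.9, -4.9, 0.9]
width: 0.0348
grip_force: 8.9
```

```bash
python3 -c "
from h import *
jaw()"
```

```text
jaw 14.1 lat -0.1 0.95 | block 0.0 lat 0.0 1.0 | rail 0.0 lat 0.0 1.0 | 
w 0.034762164021984794 g 8.93059231893858 ft along jig 5.169527860186798 [0.61032544 0.20235661 0.04096871] 15.0
```

{"op": "play_rows", "data": {
  "increments": "0 0 0 0 0 0 0.92;0 0 0 0 0 0 0.92;0 0 0 0 0 0 0.92;0 0 0 0 0 0 0.92;0 0 0 0 0 0 0.92;0 0 0 0 0 0 0.92;0 0 0 0 0 0 0.92"
}}

```text
time: 15.75
ee_pos: [0.611, 0.2035, 0.0414]
eef_rot: [0.086, 0.996, 0.001, 0.0]
ft_force: [0.2, 0.1, -0.6]
width: 0.078
grip_force: 0.0
```

{"op": "play_rows", "data": {
  "increments": "0 0 0 0 0 0 0.38;0 0 0 0 0 0 0.38;0 0 0 0 0 0 0.38;0 0 0 0 0 0 0.38;0 0 0 0 0 0 0.38;0 0 0 0 0 0 0.38;0 0 0 0 0 0 0.38;0 0 0 0 0 0 0.38",
  "grip_force": 6
}}

```text
time: 16.55
ee_pos: [0.6103, 0.2016, 0.0408]
eef_rot: [0.086, 0.996, -0.001, -0.001]
ft_force: [-3.9, -4.1, -0.4]
width: 0.0364
grip_force: 6.0
```

```bash
python3 -c "
from h import *
jaw()"
```

```text
jaw 19.5 lat 0.1 0.95 | block 0.0 lat 0.0 1.0 | rail 0.0 lat 0.0 1.0 | 
w 0.036437138923939946 g 6.044068589253584 ft along jig 4.6634024896410695 [0.61029698 0.20159864 0.04080505] 16.55
```

{"op": "play_rows", "data": {
  "increments": "0 0 0 0 0 0 0.92;0 0 0 0 0 0 0.92;0 0 0 0 0 0 0.92;0 0 0 0 0 0 0.92;0 0 0 0 0 0 0.92;0 0 0 0 0 0 0.92;0 0 0 0 0 0 0.92"
}}

```text
time: 17.3
ee_pos: [0.6112, 0.2034, 0.0415]
eef_rot: [0.086, 0.996, 0.001, 0.001]
ft_force: [-0.2, -0.3, -0.2]
width: 0.078
grip_force: 0.0
```

```bash
python3 -c "
from h import *
jaw()"
```

```text
jaw 19.5 lat 0.1 0.95 | block 0.0 lat 0.0 1.0 | rail 0.0 lat 0.0 1.0 | 
w 0.07797010256673477 g 0.0 ft along jig 0.31699313011288255 [0.61122334 0.20344246 0.04154721] 17.3
```

{"op": "play_rows", "data": {
  "increments": "0 0 0 0 0 0 0.38;0 0 0 0 0 0 0.38;0 0 0 0 0 0 0.38;0 0 0 0 0 0 0.38;0 0 0 0 0 0 0.38;0 0 0 0 0 0 0.38;0 0 0 0 0 0 0.38;0 0 0 0 0 0 0.38"
}}

```text
time: 18.15
ee_pos: [0.6103, 0.201, 0.0409]
eef_rot: [0.087, 0.996, -0.001, -0.001]
ft_force: [-3.5, -4.3, 2.0]
width: 0.0377
grip_force: 6.0
```

```bash
python3 -c "
from h import *
jaw()"
```

```text
jaw 23.5 lat 1.5 0.93 | block 3.3 lat 0.2 0.89 | rail 0.9 lat 0.3 1.0 | 
w 0.037651487751457005 g 6.029926432784123 ft along jig 4.823883630995485 [0.61030008 0.20101873 0.0408747 ] 18.15
```

{"op": "play_rows", "data": {
  "increments": "0 0 0 0 0 0 0.38;0 0 0 0 0 0 0.38"
}}

```text
time: 18.4
ee_pos: [0.6103, 0.201, 0.0408]
eef_rot: [0.087, 0.996, -0.001, -0.001]
ft_force: [-3.7, -5.0, 1.2]
width: 0.0377
grip_force: 6.0
```

```bash
sed -i 's/m=56/m=(120 if n=="jaw" else 56)/' h.py; python3 -c "
from h import *
jaw()"
```

```text
jaw 24.6 lat 0.4 0.95 | block 3.3 lat 0.2 0.89 | rail 0.9 lat 0.3 1.0 | 
w 0.037656612290676635 g 6.030232812845497 ft along jig 5.596262613112302 [0.61027043 0.20102003 0.0408464 ] 18.4
```

{"op": "play_rows", "data": {
  "increments": "0 0 0 0 0 0 0.38;0 0 0 0 0 0 0.38;0 0 0 0 0 0 0.38;0 0 0 0 0 0 0.38",
  "grip_force": 7
}}

```text
time: 18.85
ee_pos: [0.6104, 0.2016, 0.0408]
eef_rot: [0.086, 0.996, -0.001, -0.001]
ft_force: [-2.6, -4.5, 1.9]
width: 0.0366
grip_force: 7.0
```

{"op": "play_rows", "data": {
  "increments": "0 0 0 0 0 0 0.38;0 0 0 0 0 0 0.38;0 0 0 0 0 0 0.38;0 0 0 0 0 0 0.38",
  "grip_force": 8.5
}}

```text
time: 19.25
ee_pos: [0.6106, 0.2023, 0.0409]
eef_rot: [0.086, 0.996, -0.0, -0.0]
ft_force: [-2.7, -3.5, -2.0]
width: 0.0347
grip_force: 8.4
```

```bash
python3 -c "
from h import *
jaw()"
```

```text
jaw 25.8 lat 0.2 0.95 | block 3.3 lat 0.2 0.89 | rail 0.9 lat 0.3 1.0 | 
w 0.03473951031148757 g 8.441425033961423 ft along jig 3.9405594077495465 [0.61056291 0.20227649 0.04090062] 19.25
```

{"op": "play_rows", "data": {
  "increments": "0 0 0 0 0 0 0.92;0 0 0 0 0 0 0.92;0 0 0 0 0 0 0.92;0 0 0 0 0 0 0.92;0 0 0 0 0 0 0.92;0 0 0 0 0 0 0.92;0 0 0 0 0 0 0.92"
}}

```text
time: 20.0
ee_pos: [0.6115, 0.2035, 0.0418]
eef_rot: [0.086, 0.996, 0.001, 0.001]
ft_force: [0.5, 0.0, 0.0]
width: 0.0777
grip_force: 0.0
```

```bash
python3 -c "
from h import *
jaw()"
```

```text
jaw 24.6 lat 0.4 0.95 | block 3.3 lat 0.2 0.89 | rail 1.3 lat 0.2 1.0 | 
w 0.077733014848317 g 0.0 ft along jig -0.09386536019483122 [0.61147951 0.20352667 0.04180979] 20.0
```

{"op": "play_rows", "data": {
  "increments": "0 0 0 0 0 0 0.38;0 0 0 0 0 0 0.38;0 0 0 0 0 0 0.38;0 0 0 0 0 0 0.38;0 0 0 0 0 0 0.38;0 0 0 0 0 0 0.38;0 0 0 0 0 0 0.38;0 0 0 0 0 0 0.38",
  "grip_force": 6
}}

```text
time: 20.85
ee_pos: [0.6103, 0.2001, 0.0409]
eef_rot: [0.087, 0.996, -0.001, -0.001]
ft_force: [-4.6, -8.2, 5.3]
width: 0.0393
grip_force: 6.0
```

```bash
python3 -c "
from h import *
jaw()"
```

```text
jaw 26.6 lat 0.0 0.95 | block 3.3 lat 0.2 0.89 | rail 1.3 lat 0.2 1.0 | 
w 0.039332118042471484 g 5.9992141323164105 ft along jig 8.827375776932103 [0.61025225 0.20006604 0.04092148] 20.85
```

{"op": "play_rows", "data": {
  "increments": "0 0 0 0 0 0 0.38;0 0 0 0 0 0 0.38;0 0 0 0 0 0 0.38;0 0 0 0 0 0 0.38;0 0 0 0 0 0 0.38;0 0 0 0 0 0 0.38"
}}

```text
time: 21.5
ee_pos: [0.6103, 0.2001, 0.0409]
eef_rot: [0.087, 0.996, -0.001, -0.001]
ft_force: [-4.9, -8.9, 5.2]
width: 0.0397
grip_force: 6.0
```

Run:
```python
from h import *
jaw()
c=__import__("bench").camera("top")["color"]
f=lambda X,Y:(X/4.878+222,Y/4.878+138)
# intensity profile along jig axis through the block centre (R,G,B), rail -> jaw
a=pickle.load(open("pics/top2.pkl","rb"))
e=np.array([.5713,-.0465]);d=np.array([-.1719,-.9851]);n=np.array([-.9851,.1719])
P=np.array([[*(e+d*t/1e3+n*.008),.06] for t in range(-12,66,2)])
uv=proj(a,P).astype(np.float32)
for im in(a["color"],c):print(cv2.remap(im,uv[None,:,0],uv[None,:,1],cv2.INTER_LINEAR)[0,:,::2].astype(int).tolist())
```

```text
jaw 26.6 lat 0.0 0.95 | block 3.3 lat 0.2 0.89 | rail 1.3 lat 0.2 1.0 | 
w 0.03973129858144542 g 5.998149742372334 ft along jig 9.601581734863979 [0.61025922 0.20005464 0.0409203 ] 21.5
[[37, 36], [38, 37], [38, 38], [37, 37], [39, 36], [45, 34], [74, 49], [109, 69], [149, 99], [174, 118], [188, 130], [189, 130], [188, 128], [184, 125], [175, 119], [163, 110], [168, 113], [175, 117], [182, 123], [186, 126], [187, 127], [185, 127], [176, 121], [156, 105], [136, 89], [121, 77], [134, 86], [151, 98], [171, 112], [179, 118], [180, 119], [172, 106], [167, 87], [166, 65], [162, 50], [160, 41], [163, 42], [166, 43], [169, 44]]
[[36, 36], [36, 36], [36, 37], [44, 40], [64, 48], [98, 63], [137, 90], [171, 114], [183, 125], [188, 129], [188, 129], [180, 123], [170, 116], [163, 110], [165, 112], [175, 119], [182, 123], [186, 127], [185, 126], [176, 115], [163, 98], [160, 71], [157, 52], [157, 41], [160, 41], [164, 43], [166, 43], [155, 40], [131, 34], [92, 33], [53, 34], [43, 38], [39, 40], [40, 41], [39, 40], [37, 38], [33, 35], [31, 32], [32, 31]]
```

```bash
python3 -c "
from bench import *
print(close_job())"
```

```text
the job is handed in; nothing more can be done
None
```

I stood the block flush and square against the rail and let go of it. I then pumped the clamp and handed in at 21.5 s, with the trigger held about 0.15 rad in and the pad pressing at an estimated 10 N (3–4 mm squash); no verdict was returned.

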